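# Hold the height collar on the flat of a fly-tying vise stem

## Robot

A 6-joint arm with a two-finger parallel gripper is mounted at the origin on the work surface. World frame = base frame: x ahead of the robot, y to its left, z up, the work surface at z = 0. Lengths are in m, angles in rad, forces in N, time in s.
With the tool pointing down it reaches from about 0.35 to 0.775 m from the base axis. Payload 7.3 kg.
Tool frame: the origin (TCP) lies at the very end of the fingers, on their centre line; the grasp point (between the pads) lies 19 mm behind it; z points along the fingers, y is the line along which they close (so a half turn about z gives the same grasp; the last joint's range is limited). The gripper opens to 92 mm and grips with 3 to 60 N. Pads are 19 mm wide; open, the fingers measure 130 mm over their backs; the gripper's body (75 mm by 190 mm) begins 47 mm behind the grasp point.
Start: joints at [-1.25, 0.342, 1.524, -0, 1.275, -0.146], TCP at [0.236, -0.469, 0.227] pointing down, gripper open.
Joint ranges: [-2.53, 2.53], [-0.77, 2.02], [0.04, 2.7], [-1, 4.14], [0.28, 2.66], [-3.11, 3.11]. Speed limits (rad/s): [2.57, 2.57, 3.14, 3.14, 3.14, 3.14].

## Interface

Orientations are given as [roll, pitch, yaw] about the fixed x, y, z axes, in that order (R = Rz(yaw) Ry(pitch) Rx(roll)).
In Python, from cell import * gives the robot as it stands.
- The arm moves only by the tool step_arm, never from a script. Its argument "commands" is a list of rows, each a list of 7 numbers: the opening, from 0 (shut) to 1 (fully open), then the shift along the world's x, y, z in cm, then the turn, a rotation vector about the world's x, y, z in rad. A call has 1 to 5 rows; each row is the pose to reach, as a shift and turn from the pose commanded when the call began; what a row does not reach only later rows make up. A row lasts 1/12 s, in which the tool goes at most 41.7 mm and 7.16 degrees, less where a joint would pass 70% of its speed; a pose out of reach is approached as far as the arm can. A call with a gripper value outside its range is refused whole. The fingers move at their own pace and stop on an object; "grip_force" is the grip in N (left out, the last holds). Time passes only in rows, so rows that repeat a pose let the fingers close. It gives the time, the measured TCP pose, the force, the opening and the grip force at its end, in the units of the state.
- observe(): the state, without advancing time (a new reading comes with each control period).
- read_camera(name): name is "scene" or "top" or "wrist"; returns the picture (384x512x3 uint8, red, green, blue); there is no depth.
- camera_model(name): a dict with "vfov" (degrees; the focal length in pixels is half the picture's height over the tangent of half this angle, whatever the lens; pixels are square), "cx", "cy" (the principal point, pixels), "world_to_cam" (4x4, takes a point from world to camera coordinates). Camera axes: x right, y up, looking along -z (the intrinsics and any distortion apply to the point x, -y, -z); pixel columns grow to the right and rows downward; lengths in m; the calibration is good to about 2 mm. The wrist camera is an equidistant fisheye: a pixel r from the principal point sees the ray r / f radians off the axis. A picture is of the moment at which its call begins: read the wrist's pose just before it. camera_model takes no time and is no camera call; for the wrist camera it gives the pose at the moment of the call.
- hand_in(): hands the job in; it is judged then, once.
The state is a dict: "time": time; "qpos": joint angles; "qvel": joint speeds; "joint_efforts": joint torques, N m; "tool_pos": TCP position; "tool_rot": TCP orientation; "contact_force": force on the tool from outside, world axes, zero at the start; "torque": the same for the moment, N m; "opening": finger opening in m; "grip_force": force on a finger pad.
Only numpy, scipy, OpenCV 4.12 (cv2) and the standard library are available. Lean on these libraries where they do the work, as an engineer would, in place of code of your own. Each camera call takes 0.05 s, during which the arm holds its last target. There are 200 camera calls.

## Task

Set up the fly-tying vise: first pull the top drawer of the small parts chest right out to its stop and leave it open, then pinch the bare stem near its top with one fingertip lying on the milled flat and turn it until the flat faces the same way as the clamp screw on the base below. Take the collar with the thumbscrew out of the drawer, slip it down over the stem with its thumbscrew square over the middle of the flat, and finish still holding it there, level and still, for the tyer to tighten. Leave the other tools and bottles on the bench and the chest standing as they are.

Things in the scene. Friction and masses are not known exactly. Their poses are not given: they have to be found in the camera images.
- chest_drawer0 (a joint): Top drawer of the wooden parts chest (chest 220 deep x 210 wide x 150 mm tall, two drawers, fronts towards the robot; it stands at a different place and yaw each time). Value: metres pulled out, 0 shut, stop at 0.149; it may start a few mm ajar. Needs about 1 N.
- chest_drawer0_handle (a point): Middle of the top drawer's steel bar handle: a level round bar 105 mm long and about 10 mm thick, its centre line 35 mm in front of the drawer front and 38 mm below the chest's top. Moves with the drawer; its x axis points into the chest (the drawer slides out along -x of this frame), y along the bar.
- vise_base: Pedestal of the vise: fixed dark steel plate 110 x 160 x 10 mm, with a round boss (28 mm across, up to 42 mm above the bench) in its middle that carries the stem. Origin on the bench under the stem axis; x axis points along the clamp screw (small black knob sticking out of the boss, roughly away from the robot, 27 mm above the bench).
- stem_top (a point): Centre of the top end of the stem, on its axis, 150 mm above the bench. The stem is an upright 13 mm round steel rod standing in the boss; it turns stiffly (0.06 N m) about its axis and stays where it is left. The top 2 mm are chamfered.
- stem (a joint): Turn of the stem (rad, anticlockwise from above) from the direction of the base's clamp screw to the direction that the flat faces: 0 when the flat faces exactly as the clamp screw points. Starts between +0.55 and +1.3; limits -2.2 and 2.2.
- stem_flat: The milled flat on the stem: 10 mm wide, 40 mm long, running from the stem's top end down; the stem measures 10.5 mm across the flat and 13 mm elsewhere. Origin on the flat's surface at its middle, 4 mm from the stem axis and 20 mm below the stem's top (130 mm above the bench); x axis points straight out of the flat, z up.
- collar_mid (a point): Centre (bore axis, half height) of the loose aluminium collar, lying bore upright on the top drawer's floor (85 mm above the bench): 30 mm across, 18 tall, plain 16 mm through bore, 40-85 g. Its flat sides, 31 mm apart, face +y and -y; the thumbscrew sticks out along +x to 35 mm. A plain ring of that size without screw lies about 75 mm to its left or right.
- collar_screw (a point): Middle of the collar's thumbscrew knob (black, 14 mm across, 13 mm long), 28 mm from the bore axis along the collar's +x, half-way up the collar. The screw does not reach into the bore.
- cement_jar: Bystander: small glass jar with black cap, 34 mm across, 52 mm tall, standing on the vise's base plate. Origin under its foot.
- flask: Bystander: blue insulated drinking flask with black lid, 72 mm across, 200 mm tall, standing on the bench. Origin under its foot.
- stacker: Bystander: brass hair stacker, upright tube 32 mm across, 66 mm tall. Origin under its foot.
- spool_a: Bystander: thread spool, 30 mm across, 28 mm tall, on the back half of the chest's top. Origin under its foot.
- spool_b: Bystander: thread spool like the other, beside it on the chest. Origin under its foot.
- bobbin: Bystander: wire bobbin holder with a thread spool, lying on the bench, 120 mm long, 26 mm high. Origin at its middle on the bench.
- scissors: Bystander: tying scissors lying on the bench, 125 mm long, 8 mm high. Origin at the pivot, on the bench.
There are look-alikes about, which are no part of the job. What is shaped like the vise_base but orange is not meant.

How it is judged:
By the outcome, as a careful person would: the job done as asked, in the order asked, and still so for the second after the job is handed in, while the arm keeps its last pose, push and grip.
It also fails if it takes over 64 s, if anything falls off the work surface, if the arm or the gripper's body presses on something with over 40 N, if the wrist force passes 120 N, or if a joint passes its speed limit or range.

## Working session

There is one attempt and no reset: what is moved stays moved. The work goes in short steps, Python scripts to look and compute and a tool call to move; the robot and the scene stay as the last step left them, time stands still between calls to the robot, and variables do not carry over. Pictures are saved under pics/ and viewed, at most 10 in all, crops included, and the job is handed in when it is done.

Besides the shell and the picture viewer there is one more tool, called after ">>>" as name(argument=value, ...) on one line, values as JSON. step_arm: Moves the arm, as the interface text tells. Its arguments: {"type":"object","properties":{"commands":{"type":"array"},"grip_force":{"type":"number"}},"required":["commands"]}

```bash
ls; mkdir -p pics; cat > h.py <<'E'
from cell import *
import numpy as np, cv2
def ray(name,u,v,m=None):
    m=m or camera_model(name); T=np.array(m["world_to_cam"]); f=192/np.tan(np.radians(m["vfov"]/2))
    x,y=(u-m["cx"]),(v-m["cy"])
    if name=="wrist":
        r=np.hypot(x,y); th=r/f; s=np.sin(th)/max(r,1e-9); d=np.array([x*s,-y*s,-np.cos(th)])
    else: d=np.array([x/f,-y/f,-1.])
    R=T[:3,:3]; return -R.T@T[:3,3], R.T@(d/np.linalg.norm(d))
def onz(name,u,v,z,m=None):
    o,d=ray(name,u,v,m); return o+d*(z-o[2])/d[2]
def proj(name,p,m=None):
    m=m or camera_model(name); T=np.array(m["world_to_cam"]); f=192/np.tan(np.radians(m["vfov"]/2))
    c=T[:3,:3]@np.array(p)+T[:3,3]; x,y,z=c[0],-c[1],-c[2]
    if name=="wrist":
        r=np.hypot(x,y); k=f*np.arctan2(r,z)/max(r,1e-9); return m["cx"]+k*x,m["cy"]+k*y
    return m["cx"]+f*x/z,m["cy"]+f*y/z
def two(n1,u1,n2,u2,m1=None,m2=None):
    o1,d1=ray(n1,*u1,m1);o2,d2=ray(n2,*u2,m2)
    s=np.linalg.lstsq(np.c_[d1,-d2],o2-o1,rcond=None)[0]
    a,b=o1+s[0]*d1,o2+s[1]*d2; return (a+b)/2,np.linalg.norm(a-b)
def save(im,f): cv2.imwrite("pics/"+f,im[:,:,::-1])
E
python3 - <<'E'
from h import *
s=read_camera("scene");t=read_camera("top");np.save("s0.npy",s);np.save("t0.npy",t)
save(s,"s0.png");save(t,"t0.png")
for n in("scene","top","wrist"):
    m=camera_model(n);print(n,m["vfov"],m["cx"],m["cy"],{k:m[k] for k in m if k not in("world_to_cam","vfov","cx","cy")});print(np.round(np.array(m["world_to_cam"]),3).tolist())
print(observe())
E
```

```text
pics
scene 54.79228566253524 257.3238634804009 190.55555408061164 {}
[[0.113, 0.993, 0.016, -0.119], [-0.687, 0.066, 0.724, 0.251], [0.718, -0.093, 0.69, -1.413], [0.0, 0.0, 0.0, 1.0]]
top 53.47286078504858 256.80800030951264 187.98793301337537 {}
[[-0.018, -1.0, -0.011, 0.067], [0.988, -0.02, 0.155, -0.527], [-0.155, -0.008, 0.988, -1.006], [0.0, 0.0, 0.0, 1.0]]
wrist 65.70646984690485 252.56009650242603 196.86253044391395 {}
[[0.45, -0.893, -0.001, -0.525], [0.856, 0.431, -0.285, 0.034], [0.255, 0.128, 0.958, -0.391], [0.0, 0.0, 0.0, 1.0]]
{'time': 0.1, 'qpos': array([-1.25000283e+00,  3.42633980e-01,  1.52490838e+00,  2.78291519e-06,
        1.27538936e+00, -1.45990065e-01]), 'qvel': array([-6.41990867e-04, -1.22743435e-03, -2.02329583e-03, -6.53112917e-04,
       -1.19586732e-05,  2.52071056e-05]), 'joint_efforts': array([ 1.37298455e-03, -4.32004988e+01, -2.44695514e+01,  7.18829851e-02,
        5.26929356e-02, -3.18034904e-05]), 'tool_pos': array([ 0.23617105, -0.46848348,  0.22612893]), 'tool_rot': array([-3.14026822e+00, -1.97429738e-04,  4.66782622e-01]), 'contact_force': array([-0.02872248,  0.54336326, -0.3644666 ]), 'torque': array([-0.01937251,  0.00285521, -0.01300892]), 'grip_force': 0.0, 'opening': 0.09180547026632736}
```

View pics/s0.png

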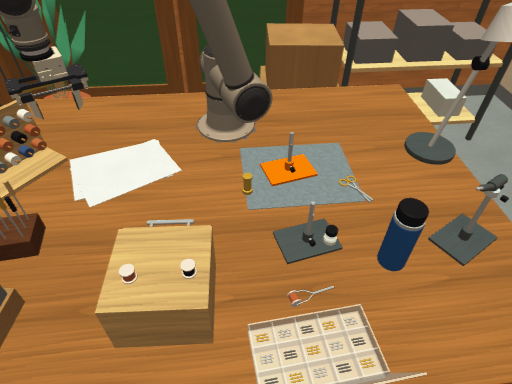

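View pics/t0.png

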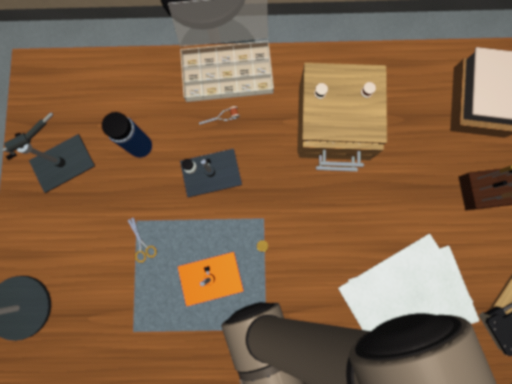

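Vise candidates in the top view: the dark plate at (211,172), the orange plate at (211,278) and the dark plate with a slanted rod at (62,163). The dark plate with upright stem, jar and clamp knob at (211,172) fits; orange is excluded, and the third carries a slanted rod. The chest is at (345,107) with its handle bars at (340,160–168). I'll confirm in one crop.

```bash
python3 - <<'E'
from h import *
s=np.load("s0.npy");t=np.load("t0.npy")
a=cv2.resize(s[190:270,260:360],(500,400)[:2] and (400,320),interpolation=cv2.INTER_CUBIC)
b=cv2.resize(t[140:200,170:250],(400,300),interpolation=cv2.INTER_CUBIC)
c=cv2.resize(s[205:265,95:225],(400,185),interpolation=cv2.INTER_CUBIC)
d=cv2.resize(t[130:180,295:395],(400,200),interpolation=cv2.INTER_CUBIC)
o=np.zeros((600,800,3),np.uint8);o[:300,:400]=cv2.resize(a,(400,300));o[300:,:400]=b;o[:185,400:]=c;o[300:500,400:]=d
save(o,"c0.png")
for n in("scene","top"):
    m=camera_model(n);T=np.array(m["world_to_cam"]);print(n,-T[:3,:3].T@T[:3,3])
for u,v in((341,160),(340,168)): print(onz("top",u,v,.112),onz("top",u,v,.047))
print(onz("scene",171,222,.112))
print("chest top corners",[np.round(onz("top",u,v,.15),3).tolist() for u,v in((304,63),(386,65),(386,143),(303,142))])
E
```

```text
scene [ 1.20020874 -0.02971815  0.79557956]
top [0.36575343 0.0487765  1.07561552]
[ 0.58550772 -0.16185956  0.112     ] [ 0.60033109 -0.17606787  0.047     ]
[ 0.56449573 -0.15819248  0.112     ] [ 0.57790175 -0.17215343  0.047     ]
[ 0.57939608 -0.16030212  0.112     ]
chest top corners [[0.836, -0.071, 0.15], [0.825, -0.282, 0.15], [0.618, -0.268, 0.15], [0.625, -0.061, 0.15]]
```

View pics/c0.png

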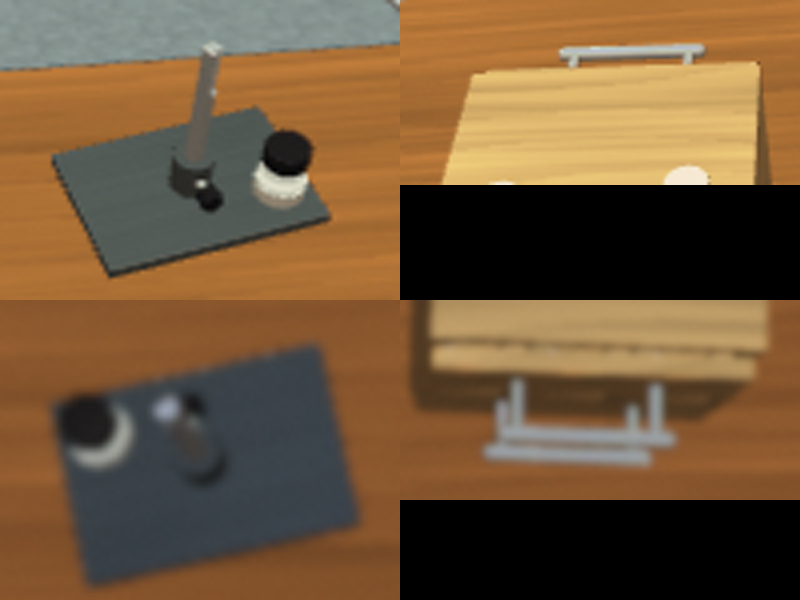

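Crops: the dark plate carries an upright stem, white jar and black clamp knob (away from the robot), so it is the vise. The upper drawer's bar is the one at top row ≈164, columns 320–364. It also shows in the scene view at (146..193, 222).

```bash
python3 - <<'E'
from h import *
print(two("scene",(169.7,221.9),"top",(342,164.4)))
a,b=onz("top",320,163.8,.112),onz("top",364,165,.112);print(a,b,np.linalg.norm(a-b))
a,b=onz("scene",146,222.5,.112),onz("scene",193,221.3,.112);print(a,b)
# stem top, vise
print("stem",two("scene",(260+211/4,190+48*80/300),"top",(170+166/5,140+107/5)))
P=[(50,404),(318,345),(358,522),(88,585)]
c=np.array([onz("top",170+x/5,140+(y-300)/5,.01)[:2] for x,y in P]);print(c,c.mean(0))
print("S",[onz("scene",260+x/4,190+y*80/300,.01)[:2].round(3) for x,y in((52,157),(260,108),(330,217),(110,275))])
E
```

```text
(array([ 0.57477956, -0.16454384,  0.10767957]), np.float64(0.0004564219683362912))
[ 0.57659891 -0.10730338  0.112     ] [ 0.57111004 -0.22024263  0.112     ] 0.11307255695660114
[ 0.57506007 -0.22054402  0.112     ] [ 0.58237755 -0.10702467  0.112     ]
stem (array([0.5811761 , 0.18899922, 0.14626903]), np.float64(0.000622757994917262))
[[0.61597369 0.27657189]
 [0.64755018 0.12242831]
 [0.54381932 0.10063147]
 [0.51078621 0.25368213]] [0.57953235 0.18832845]
S [array([0.551, 0.1  ]), array([0.518, 0.255]), array([0.624, 0.276]), array([0.658, 0.122])]
```

>>> step_arm(commands=[[0.3,11.4,10.2,0,0,0,0.35],[0.3,11.4,10.2,0,0,0,0.35],[0.3,11.4,10.2,0,0,0,0.35],[0.3,11.4,10.2,0,0,0,0.35],[0.3,11.4,10.2,0,0,0,0.35]])

```text
time: 0.52
tool_pos: [0.3533, -0.3631, 0.2265]
tool_rot: [-3.141, -0.002, 0.822]
contact_force: [0.2, 0.3, -0.8]
opening: 0.0632
grip_force: 0.0
```

>>> step_arm(commands=[[0.3,11.4,10.2,0,0,0,0.35],[0.3,11.4,10.2,0,0,0,0.35],[0.3,11.4,10.2,0,0,0,0.35],[0.3,11.4,10.2,0,0,0,0.35],[0.3,11.4,10.2,0,0,0,0.35]])

```text
time: 0.93
tool_pos: [0.4672, -0.2614, 0.2263]
tool_rot: [3.141, -0.002, 1.171]
contact_force: [-0.8, 0.9, -0.8]
opening: 0.0303
grip_force: 0.0
```

>>> step_arm(commands=[[0.3,10.9,9.8,-2,0,0,0.345],[0.3,10.9,9.8,-2,0,0,0.345],[0.3,10.9,9.8,-2,0,0,0.345],[0.3,10.9,9.8,-2,0,0,0.345],[0.3,10.9,9.8,-2,0,0,0.345]])

```text
time: 1.35
tool_pos: [0.5752, -0.1639, 0.205]
tool_rot: [-3.14, -0.002, 1.515]
contact_force: [-0.3, -0.2, 0.1]
opening: 0.0277
grip_force: 0.0
```

```bash
python3 - <<'E'
from h import *
m=camera_model("wrist");w=read_camera("wrist");save(w,"w1.png")
print(observe()["tool_pos"],proj("wrist",[.576,-.164,.112],m),proj("wrist",[.579,-.112,.112],m),proj("wrist",[.573,-.216,.112],m))
E
```

```text
[ 0.573804   -0.16562728  0.20544863] (np.float64(252.0031646550911), np.float64(200.32306574097572)) (np.float64(252.10970100285044), np.float64(141.21597577321478)) (np.float64(251.9204624034603), np.float64(253.0147396455416))
```

View pics/w1.png

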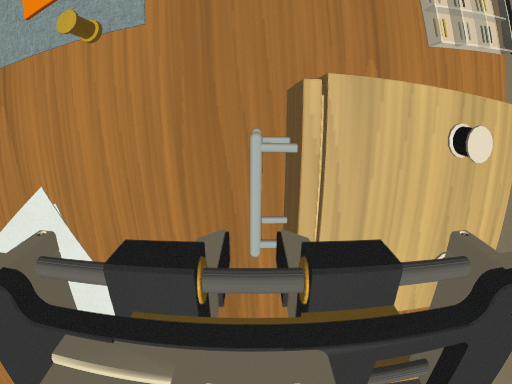

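The wrist view shows the bar upright at column 255.5 (rows 132–254), about 3 mm further in than assumed. It lies between the fingers at columns 228 and 280. Descend.

>>> step_arm(commands=[[0.24,0.4,0.2,-3,0,0,0],[0.24,0.4,0.2,-6,0,0,0],[0.24,0.4,0.2,-8,0,0,0],[0.24,0.4,0.2,-9.5,0,0,0],[0.24,0.4,0.2,-10.4,0,0,0]])

```text
time: 1.82
tool_pos: [0.5753, -0.1661, 0.1007]
tool_rot: [-3.138, -0.001, 1.51]
contact_force: [-0.6, 0.2, 0.1]
opening: 0.0222
grip_force: 0.0
```

>>> step_arm(commands=[[0.05,0,0,0,0,0,0],[0.05,0,0,0,0,0,0],[0.05,0,0,0,0,0,0],[0.05,0,0,0,0,0,0],[0.05,0,0,0,0,0,0]], grip_force=15)

```text
time: 2.23
tool_pos: [0.5774, -0.1658, 0.1036]
tool_rot: [3.14, 0.002, 1.512]
contact_force: [-1.6, -4.3, -2.6]
opening: 0.0102
grip_force: 15.0
```

>>> step_arm(commands=[[0.05,-1,0.05,0,0,0,0],[0.05,-3,0.16,0,0,0,0],[0.05,-5,0.27,0,0,0,0],[0.05,-7,0.38,0,0,0,0],[0.05,-9,0.5,0,0,0,0]])

```text
time: 2.65
tool_pos: [0.4875, -0.1603, 0.1036]
tool_rot: [3.138, 0.001, 1.512]
contact_force: [1.3, -3.2, -3.3]
opening: 0.0106
grip_force: 15.0
```

>>> step_arm(commands=[[0.05,-1.5,0.08,0,0,0,0],[0.05,-3,0.16,0,0,0,0],[0.05,-4,0.22,0,0,0,0],[0.05,-4.5,0.25,0,0,0,0],[0.05,-4.8,0.26,0,0,0,0]])

```text
time: 3.07
tool_pos: [0.4396, -0.1575, 0.1035]
tool_rot: [3.139, 0.001, 1.511]
contact_force: [0.2, -0.2, -0.6]
opening: 0.0102
grip_force: 15.0
```

>>> step_arm(commands=[[0.05,-0.4,0.02,0,0,0,0],[0.05,-0.8,0.04,0,0,0,0],[0.05,-1.1,0.06,0,0,0,0],[0.05,-1.3,0.07,0,0,0,0],[0.05,-1.5,0.08,0,0,0,0]])

```text
time: 3.48
tool_pos: [0.4288, -0.157, 0.1036]
tool_rot: [3.131, 0.001, 1.51]
contact_force: [22.7, 4.7, -10.7]
opening: 0.0104
grip_force: 15.0
```

Stop reached (22.7 N at 149 mm of travel). Release and rise.

>>> step_arm(commands=[[0.26,0.2,0,0,0,0,0],[0.26,0.2,0,0,0,0,0],[0.26,0.2,0,0,0,0,0],[0.26,0.2,0,2,0,0,0],[0.26,0.2,0,5,0,0,0]])

```text
time: 3.9
tool_pos: [0.424, -0.1553, 0.1508]
tool_rot: [-3.134, -0.003, 1.512]
contact_force: [0.2, -0.5, -0.0]
opening: 0.0238
grip_force: 0.0
```

>>> step_arm(commands=[[0.26,0,0,4,0,0,0],[0.26,0,0,8,0,0,0],[0.26,0,0,12,0,0,0],[0.26,0,0,14,0,0,0],[0.26,0,0,14,0,0,0]])

```text
time: 4.32
tool_pos: [0.4276, -0.1572, 0.2974]
tool_rot: [3.134, 0.004, 1.512]
contact_force: [0.1, -0.2, -0.4]
opening: 0.0239
grip_force: 0.0
```

```bash
python3 - <<'E'
from h import *
print(observe()["tool_pos"])
m=camera_model("wrist");w=read_camera("wrist");np.save("w2.npy",w);import pickle;pickle.dump(m,open("w2.pkl","wb"))
t=read_camera("top");np.save("t2.npy",t);s=read_camera("scene");np.save("s2.npy",s)
o=np.zeros((600,800,3),np.uint8);o[:384,:512]=w
c=t[120:210,290:395];o[:247,512:]=cv2.resize(c,(288,247),interpolation=cv2.INTER_CUBIC)
o[400:600,:400]=cv2.resize(s[160:250,90:270],(400,200),interpolation=cv2.INTER_CUBIC)
save(o,"c2.png")
E
```

```text
[ 0.42755462 -0.15724389  0.29739896]
```

View pics/c2.png

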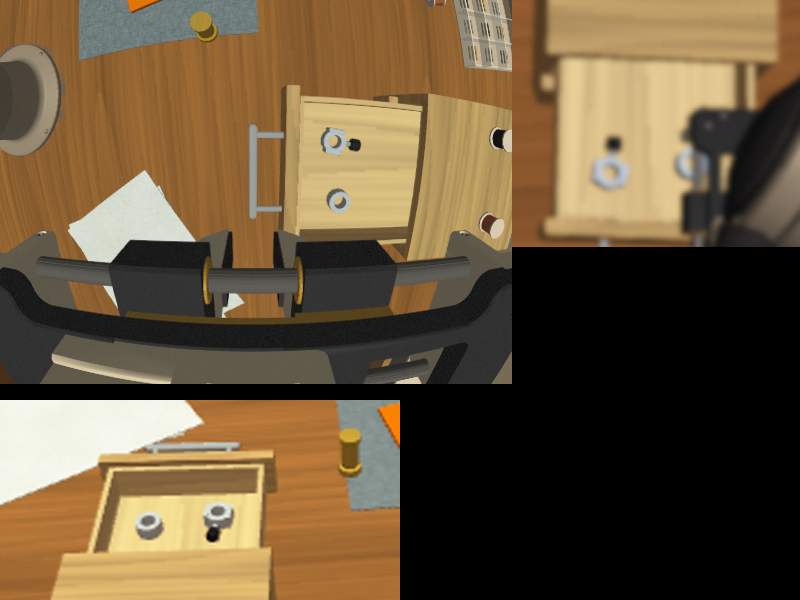

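Wrist view: the collar with the black screw is at (334,141), its screw at (354,145), and the plain ring at (339,201). The drawer is fully out. Now plan the look at the stem.

```bash
python3 - <<'E'
from h import *
import pickle
from scipy.spatial.transform import Rotation as Ro
m=pickle.load(open("w2.pkl","rb"));ob=observe()
print("collar",onz("wrist",334,141,.1035,m),onz("wrist",354,145,.094,m),"ring",onz("wrist",339,201,.103,m))
print("collar top",onz("top",290+(610-512)/2.743,120+172/2.743,.103),onz("top",290+(614-512)/2.743,120+143/2.743,.098))
print("flask",two("scene",(411,207),"top",(118,126)))
T=np.array(m["world_to_cam"]);print("cam",-T[:3,:3].T@T[:3,3])
W=np.eye(4);W[:3,:3]=Ro.from_euler("xyz",ob["tool_rot"]).as_matrix();W[:3,3]=ob["tool_pos"]
C=T@W  # tool->cam
np.save("tool2cam.npy",C);print(C.round(4).tolist())
st=np.array([.581,.189,.15])
for yaw in(1.0,1.2,1.5):
  for d in(.05,.08,.11):
    W2=np.eye(4);W2[:3,:3]=Ro.from_euler("xyz",[np.pi,0,yaw]).as_matrix();W2[:3,3]=st+[-d*np.cos(yaw)*-1,d*np.sin(yaw),.05]
    m2=dict(m,world_to_cam=C@np.linalg.inv(W2));print(yaw,d,W2[:3,3].round(3),proj("wrist",st,m2),proj("wrist",st-[0,0,.04],m2))
E
```

```text
collar [ 0.53164792 -0.12079638  0.1035    ] [ 0.56112107 -0.12764719  0.094     ] ring [ 0.53905784 -0.19788479  0.103     ]
collar top [ 0.52837054 -0.12134448  0.103     ] [ 0.55707696 -0.12730046  0.098     ]
flask (array([0.6623196 , 0.38992946, 0.19459687]), np.float64(0.003618258039170061))
cam [ 0.43209324 -0.0789404   0.45457007]
[[-0.0, 0.9999, -0.0108, -0.0034], [0.9567, 0.0032, 0.291, -0.0268], [0.291, -0.0103, -0.9567, -0.1784], [0.0, 0.0, 0.0, 1.0]]
1.0 0.05 [0.608 0.231 0.2  ] (np.float64(247.77394966421105), np.float64(269.61707208505754)) (np.float64(247.9328559120336), np.float64(248.01004982614114))
1.0 0.08 [0.624 0.256 0.2  ] (np.float64(248.03270448569936), np.float64(298.55174049434993)) (np.float64(248.13310124482092), np.float64(274.77528413062083))
1.0 0.11 [0.64  0.282 0.2  ] (np.float64(248.28760529249232), np.float64(323.8511351533733)) (np.float64(248.33659461628724), np.float64(298.84631332236887))
1.2 0.05 [0.599 0.236 0.2  ] (np.float64(247.77394966421105), np.float64(269.61707208505754)) (np.float64(247.9328559120336), np.float64(248.01004982614114))
1.2 0.08 [0.61  0.264 0.2  ] (np.float64(248.0327044856995), np.float64(298.55174049434976)) (np.float64(248.133101244821), np.float64(274.7752841306208))
1.2 0.11 [0.621 0.292 0.2  ] (np.float64(248.28760529249232), np.float64(323.8511351533733)) (np.float64(248.33659461628724), np.float64(298.84631332236887))
1.5 0.05 [0.585 0.239 0.2  ] (np.float64(247.77394966421102), np.float64(269.6170720850576)) (np.float64(247.93285591203366), np.float64(248.01004982614117))
1.5 0.08 [0.587 0.269 0.2  ] (np.float64(248.0327044856993), np.float64(298.55174049434993)) (np.float64(248.13310124482092), np.float64(274.7752841306209))
1.5 0.11 [0.589 0.299 0.2  ] (np.float64(248.2876052924922), np.float64(323.8511351533733)) (np.float64(248.3365946162872), np.float64(298.8463133223689))
```

>>> step_arm(commands=[[0.4,7.7,17.3,0,0,0,-0.15],[0.4,7.7,17.3,0,0,0,-0.15],[0.4,7.7,17.3,0,0,0,-0.15],[0.4,7.7,17.3,0,0,0,-0.15],[0.4,7.7,17.3,0,0,0,-0.15]])

```text
time: 4.88
tool_pos: [0.5031, 0.0195, 0.2905]
tool_rot: [-3.137, -0.0, 1.363]
contact_force: [-0.6, -0.7, 0.3]
opening: 0.0365
grip_force: 0.0
```

>>> step_arm(commands=[[0.4,7.7,17.3,-4,0,0,-0.15],[0.4,7.7,17.3,-4,0,0,-0.15],[0.4,7.7,17.3,-4,0,0,-0.15],[0.4,7.7,17.3,-4,0,0,-0.15],[0.4,7.7,17.3,-4,0,0,-0.15]])

```text
time: 5.3
tool_pos: [0.5797, 0.1924, 0.2491]
tool_rot: [-3.137, 0.002, 1.213]
contact_force: [0.5, -1.1, -0.2]
opening: 0.0364
grip_force: 0.0
```

>>> step_arm(commands=[[0.4,0,0,-4,0,0,0],[0.4,0,0,-7,0,0,0],[0.4,0,0,-7.5,0,0,0],[0.4,0,0,-7.5,0,0,0]])

```text
time: 5.63
tool_pos: [0.5781, 0.1891, 0.174]
tool_rot: [-3.134, 0.005, 1.212]
contact_force: [0.5, -1.6, -0.3]
opening: 0.0369
grip_force: 0.0
```

```bash
python3 - <<'E'
from h import *
import pickle
print(observe()["tool_pos"],observe()["tool_rot"])
m=camera_model("wrist");w=read_camera("wrist");np.save("w3.npy",w);pickle.dump(m,open("w3.pkl","wb"))
u,v=map(int,proj("wrist",[.581,.189,.15],m));print(u,v)
a=max(0,v-90); o=np.zeros((600,800,3),np.uint8)
o[:480,:640]=cv2.resize(w[a:a+120,u-80:u+80],(640,480),interpolation=cv2.INTER_CUBIC)
print("crop origin",u-80,a,"x4");save(o,"c3.png")
E
```

```text
[0.57814711 0.18910022 0.17397517] [-3.13449612  0.00454676  1.21186584]
255 230
crop origin 175 140 x4
```

View pics/c3.png

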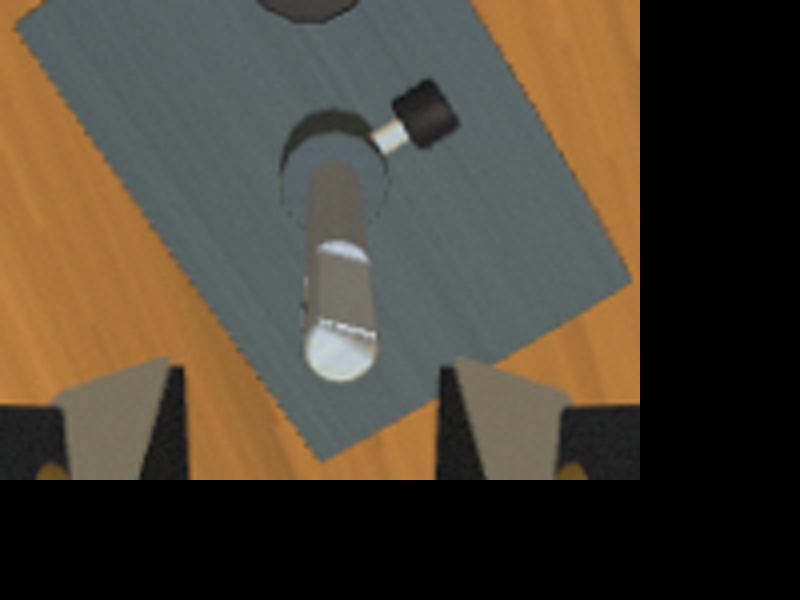

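The crop shows the stem top centred at about (341,348), with the flat's top edge running (320,322)–(377,335) and its lower ledge (318,247)–(370,264). The clamp screw points to the knob at (425,113). From these come the flat's direction and the base yaw.

```bash
python3 - <<'E'
from h import *
import pickle
m=pickle.load(open("w3.pkl","rb"))
P=lambda x,y,z:onz("wrist",175+x/4,140+y/4,z,m)
for A,B,z in(((320,322),(377,335),.149),((318,247),(370,264),.11)):
    a,b=P(*A,z),P(*B,z);d=b-a;print(a,b,np.linalg.norm(d),"normal yaw",np.arctan2(d[1],d[0])+np.pi/2)
# stem top: outermost bottom rim point at z .148 etc.
c=P(341,346,.15);print("stem top",c)
print("stem at boss",P(335,178,.042))
k=P(425,113,.027);print("knob",k,"yaw",np.arctan2(*(k-c)[1::-1]))
C=[P(15,25,.01),P(322,461,.01),P(632,282,.01)]
print(C,"edge yaw",np.arctan2(*(C[1]-C[0])[1::-1])+np.pi/2,np.arctan2(*(C[2]-C[1])[1::-1]))
E
```

```text
[0.5831164 0.1951002 0.149    ] [0.59112477 0.18963239 0.149     ] 0.009696951375291708 normal yaw 0.9717340338138851
[0.58296153 0.19559754 0.11      ] [0.59129808 0.18874089 0.11      ] 0.010794062472567853 normal yaw 0.8824978041116459
stem top [0.58500775 0.19027223 0.15      ]
stem at boss [0.58569561 0.19065531 0.042     ]
knob [0.61267131 0.19520702 0.027     ] yaw 0.17652928297992224
[array([0.51576443, 0.25503941, 0.01      ]), array([0.54898079, 0.10090158, 0.01      ]), array([0.6542144 , 0.12302414, 0.01      ])] edge yaw 0.21225191644395913 0.20720603257565423
```

>>> step_arm(commands=[[0.37,0.6,0,0,0,0,0.6],[0.37,0.6,0,0,0,0,0.6],[0.37,0.6,0,0,0,0,0.6],[0.37,0.6,0,0,0,0,0.6],[0.37,0.6,0,0,0,0,0.6]])

```text
time: 6.1
tool_pos: [0.5875, 0.1892, 0.1805]
tool_rot: [3.137, 0.0, 1.817]
contact_force: [-0.5, 0.5, 0.2]
opening: 0.0341
grip_force: 0.0
```

>>> step_arm(commands=[[0.37,0,0,0,0,0,0.6],[0.37,0,0,0,0,0,0.6],[0.37,0,0,0,0,0,0.6],[0.37,0,0,0,0,0,0.6],[0.37,0,0,0,0,0,0.6]])

```text
time: 6.52
tool_pos: [0.5874, 0.1892, 0.1806]
tool_rot: [3.138, 0.003, 2.417]
contact_force: [0.3, -0.6, 0.4]
opening: 0.034
grip_force: 0.0
```

>>> step_arm(commands=[[0.37,0,0,0,0,0,0.09],[0.37,0,0,0,0,0,0.09],[0.37,0,0,0,0,0,0.09],[0.37,0,0,0,0,0,0.09]])

```text
time: 6.85
tool_pos: [0.5868, 0.1894, 0.1791]
tool_rot: [3.14, 0.001, 2.499]
contact_force: [0.2, -0.3, 0.8]
opening: 0.0342
grip_force: 0.0
```

```bash
python3 - <<'E'
from h import *
import pickle
print(observe()["tool_pos"],observe()["tool_rot"])
m=camera_model("wrist");w=read_camera("wrist")
u,v=map(int,proj("wrist",[.585,.190,.15],m));print(u,v,proj("wrist",[.5847,.1892,.15],m))
a=v-70; o=cv2.resize(w[a:a+120,u-80:u+80],(640,480),interpolation=cv2.INTER_CUBIC)
print("crop origin",u-80,a,"x4");save(o,"c4.png");pickle.dump(m,open("w4.pkl","wb"))
E
```

```text
[0.58681603 0.18937235 0.17906612] [3.13998641e+00 1.36358304e-03 2.49867873e+00]
250 223 (np.float64(248.9050238899699), np.float64(224.00741018970174))
crop origin 170 153 x4
```

View pics/c4.png

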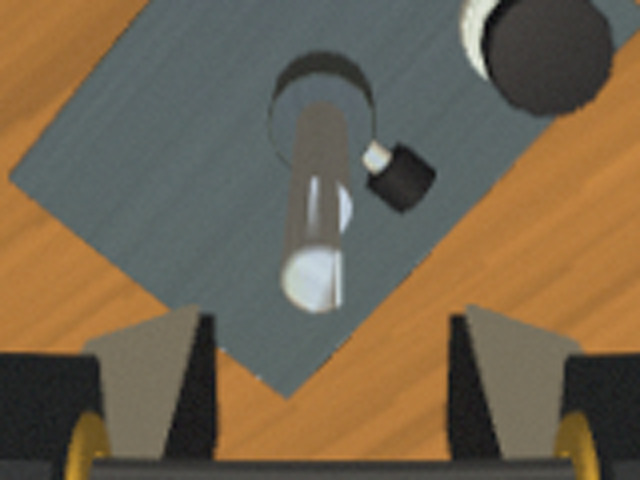

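The flat's edge is vertical at column 338, so the finger lines up with it. The stem's pinch centre at column 310 lies about 3.9 mm left of the finger midpoint at 332. Correct, descend and pinch.

>>> step_arm(commands=[[0.37,-0.42,-0.17,0,0,0,0],[0.37,-0.42,-0.17,-2,0,0,0],[0.37,-0.42,-0.17,-4,0,0,0],[0.37,-0.42,-0.17,-5.4,0,0,0],[0.37,-0.42,-0.17,-5.4,0,0,0]])

```text
time: 7.32
tool_pos: [0.58, 0.1873, 0.1207]
tool_rot: [-3.137, -0.004, 2.501]
contact_force: [-0.3, -0.5, 0.2]
opening: 0.0338
grip_force: 0.0
```

>>> step_arm(commands=[[0.05,0,0,0,0,0,0],[0.05,0,0,0,0,0,0],[0.05,0,0,0,0,0,0],[0.05,0,0,0,0,0,0],[0.05,0,0,0,0,0,0]], grip_force=35)

```text
time: 7.73
tool_pos: [0.5827, 0.1881, 0.1248]
tool_rot: [3.14, 0.001, 2.502]
contact_force: [-1.1, 0.3, 2.2]
opening: 0.0098
grip_force: 35.0
```

>>> step_arm(commands=[[0.05,0,0,0,0,0,-0.07],[0.05,0,0.01,0,0,0,-0.15],[0.05,-0.01,0.02,0,0,0,-0.23],[0.05,-0.02,0.03,0,0,0,-0.31],[0.05,-0.03,0.04,0,0,0,-0.39]])

```text
time: 8.15
tool_pos: [0.5823, 0.1883, 0.1249]
tool_rot: [3.14, 0.001, 2.108]
contact_force: [-0.4, -1.3, 3.3]
opening: 0.0097
grip_force: 35.0
```

>>> step_arm(commands=[[0.05,0,0.01,0,0,0,-0.08],[0.05,-0.01,0.01,0,0,0,-0.16],[0.05,-0.02,0.02,0,0,0,-0.24],[0.05,-0.02,0.03,0,0,0,-0.3],[0.05,-0.02,0.03,0,0,0,-0.332]])

```text
time: 8.57
tool_pos: [0.5821, 0.1886, 0.1248]
tool_rot: [3.14, 0.0, 1.777]
contact_force: [0.6, -0.6, 3.4]
opening: 0.01
grip_force: 35.0
```

>>> step_arm(commands=[[0.05,0,0,0,0,0,0],[0.05,0,0,0,0,0,0]])

```text
time: 8.73
tool_pos: [0.5821, 0.1886, 0.1248]
tool_rot: [3.14, 0.0, 1.781]
contact_force: [-0.7, -0.5, 6.9]
opening: 0.0097
grip_force: 35.0
```

```bash
python3 - <<'E'
from h import *
for i in range(3):
    o=observe();print(o["tool_pos"],o["tool_rot"],o["torque"],o["contact_force"]);read_camera("top")
E
```

```text
[0.58211303 0.18861093 0.12484099] [3.13961857e+00 1.81371731e-04 1.78096227e+00] [-0.06244705  0.02616699  0.05540466] [-0.65809979 -0.47967903  6.91514954]
[0.5821223  0.18860719 0.12483338] [3.13962293e+00 1.83909326e-04 1.78113559e+00] [-0.12404214  0.00248582  0.02188725] [-0.66047934 -0.61795716  6.16810076]
[0.5821246  0.18862287 0.12485185] [3.13960653e+00 1.39852163e-04 1.78112743e+00] [-0.09079176  0.01058254 -0.01414065] [-0.14807465 -0.46856703  6.67575663]
```

>>> step_arm(commands=[[0.37,0,0,0,0,0,0],[0.37,0,0,0,0,0,0],[0.37,0,0,0,0,0,0],[0.37,0,0,2,0,0,0],[0.37,0,0,5,0,0,0]])

```text
time: 9.3
tool_pos: [0.5796, 0.1881, 0.1708]
tool_rot: [-3.134, -0.0, 1.78]
contact_force: [0.2, 0.1, 0.5]
opening: 0.0334
grip_force: 0.0
```

>>> step_arm(commands=[[0.37,0,0,1,0,0,0],[0.37,0,0,1,0,0,0],[0.37,0,0,1,0,0,0]])

```text
time: 9.55
tool_pos: [0.5815, 0.1886, 0.1834]
tool_rot: [3.141, 0.0, 1.78]
contact_force: [-0.6, -0.1, -1.3]
opening: 0.0338
grip_force: 0.0
```

```bash
python3 - <<'E'
from h import *
import pickle
print(observe()["tool_pos"],observe()["tool_rot"])
m=camera_model("wrist");w=read_camera("wrist")
u,v=map(int,proj("wrist",[.585,.190,.15],m))
a=v-80; o=cv2.resize(w[a:a+120,u-80:u+80],(800,600),interpolation=cv2.INTER_CUBIC)
print("crop origin",u-80,a,"x5");save(o,"c5.png");pickle.dump(m,open("w5.pkl","wb"));np.save("w5.npy",w)
E
```

```text
[0.58150428 0.18857233 0.18338175] [3.14122675e+00 1.65734124e-05 1.77999978e+00]
crop origin 175 144 x5
```

View pics/c5.png

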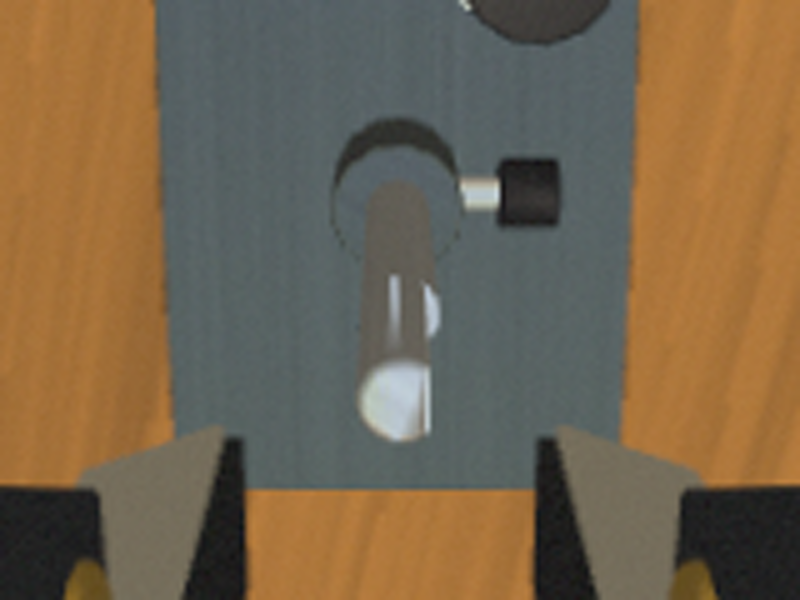

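The flat now faces the same way as the clamp screw: flat edge vertical at column 428, screw horizontal at row 192. Now the collar: hover above it with the tool's y along the collar's flat-side direction.

>>> step_arm(commands=[[0.5,0,0,3,0,0,0],[0.5,-1,-5,4,0,0,0.15],[0.5,-2,-9,4,0,0,0.27],[0.5,-2.6,-12.5,4,0,0,0.39],[0.5,-2.6,-15.5,4,0,0,0.5]])

```text
time: 10.02
tool_pos: [0.5539, 0.035, 0.2222]
tool_rot: [-3.139, -0.002, 2.259]
contact_force: [1.2, -0.1, -0.2]
opening: 0.0456
grip_force: 0.0
```

>>> step_arm(commands=[[0.5,-2.6,-15.5,-2,0,0,0.6],[0.5,-2.6,-15.5,-2,0,0,0.6],[0.5,-2.6,-15.5,-2,0,0,0.6],[0.5,-2.6,-15.5,-2,0,0,0.6],[0.5,-2.6,-15.5,-2,0,0,0.6]])

```text
time: 10.43
tool_pos: [0.5276, -0.1235, 0.2009]
tool_rot: [-3.14, -0.004, 2.834]
contact_force: [0.5, -0.1, -0.5]
opening: 0.0459
grip_force: 0.0
```

>>> step_arm(commands=[[0.5,0,0,-3,0,0,0.04],[0.5,0,0,-3,0,0,0.04],[0.5,0,0,-3,0,0,0.04]])

```text
time: 10.68
tool_pos: [0.5281, -0.1182, 0.1714]
tool_rot: [3.141, -0.006, 2.871]
contact_force: [0.6, 0.4, -0.0]
opening: 0.0458
grip_force: 0.0
```

```bash
python3 - <<'E'
from h import *
import pickle
print(observe()["tool_pos"],observe()["tool_rot"])
m=camera_model("wrist");w=read_camera("wrist");np.save("w6.npy",w);pickle.dump(m,open("w6.pkl","wb"))
u,v=map(int,proj("wrist",[.53,-.121,.103],m));print(u,v)
a=v-60; o=cv2.resize(w[a:a+120,u-80:u+80],(800,600),interpolation=cv2.INTER_CUBIC)
print("crop origin",u-80,a,"x5");save(o,"c6.png")
E
```

```text
[ 0.52814077 -0.11822815  0.17144927] [ 3.14083394 -0.00621862  2.8706813 ]
249 210
crop origin 169 150 x5
```

View pics/c6.png

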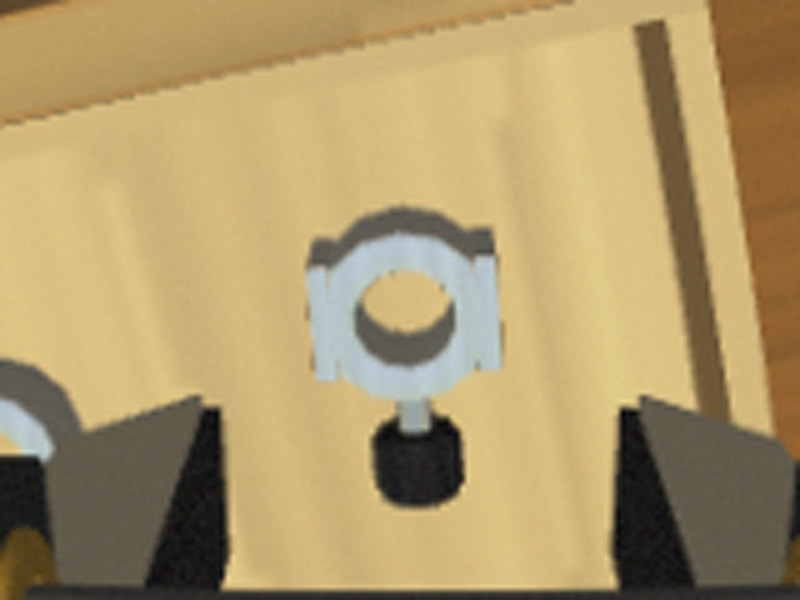

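Crop: collar bore centre (404,317), flat sides along (307,268)–(318,380) and (497,258)–(500,368), screw knob centred at (418,465) towards the robot in this picture (which is world +x). The fingers' midpoint is at column ≈420.

```bash
python3 - <<'E'
from h import *
import pickle
m=pickle.load(open("w6.pkl","rb"))
P=lambda x,y,z:onz("wrist",169+x/5,150+y/5,z,m)
for A,B in(((307,268),(318,380)),((497,258),(500,368))):
    a,b=P(*A,.103),P(*B,.103);d=b-a;print(a,b,np.linalg.norm(d),"yaw",np.arctan2(d[1],d[0]))
c=P(404,317,.103);s=P(417,462,.094);print(c,s,s-c,"yaw",np.arctan2(*(s-c)[1::-1]))
# finger midline: image ray through fingers' mid (420) at tip row, expressed in cam
f=297.4
print("tool y offset of collar (mm)",(404-420)/5/f*(.157+.171-.103)*1000)
for L,R in((206,620),(228,612)):print((L+R)/2)
E
```

```text
[ 0.52025097 -0.13374586  0.103     ] [ 0.53921894 -0.13761611  0.103     ] 0.019358787863639124 yaw -0.20127859913637847
[ 0.52677901 -0.10402764  0.103     ] [ 0.5451686 -0.1082991  0.103    ] 0.018879148416064882 yaw -0.2282288965765891
[ 0.53240545 -0.12102751  0.103     ] [ 0.56193736 -0.12705598  0.094     ] [ 0.02953191 -0.00602848 -0.009     ] yaw -0.20136763419958323
tool y offset of collar (mm) -2.420981842636181
413.0
420.0
```

>>> step_arm(commands=[[0.5,0.49,-0.38,0,0,0,0.06],[0.5,0.49,-0.38,-2,0,0,0.06],[0.5,0.49,-0.38,-4,0,0,0.06],[0.5,0.49,-0.38,-5.5,0,0,0.06],[0.5,0.49,-0.38,-5.5,0,0,0.06]])

```text
time: 11.15
tool_pos: [0.5336, -0.1213, 0.1168]
tool_rot: [3.141, -0.004, 2.933]
contact_force: [0.1, -0.6, -0.4]
opening: 0.0459
grip_force: 0.0
```

```bash
python3 - <<'E'
from h import *
for i in range(3): w=read_camera("wrist");o=observe();print(o["tool_pos"],o["tool_rot"])
m=camera_model("wrist");print(proj("wrist",[.533,-.121,.103],m))
save(cv2.resize(w[170:290,170:330],(800,600),interpolation=cv2.INTER_CUBIC),"c7.png")
E
```

```text
[ 0.53443408 -0.12171422  0.11839717] [ 3.14115636e+00 -2.03680038e-03  2.93289808e+00]
[ 0.53517755 -0.12209784  0.11950352] [3.14156069e+00 3.46207016e-04 2.93305219e+00]
[ 0.53559752 -0.12234531  0.12009202] [-3.14141541e+00  1.85333058e-03  2.93301804e+00]
(np.float64(253.02171428318314), np.float64(228.7687571875563))
```

View pics/c7.png

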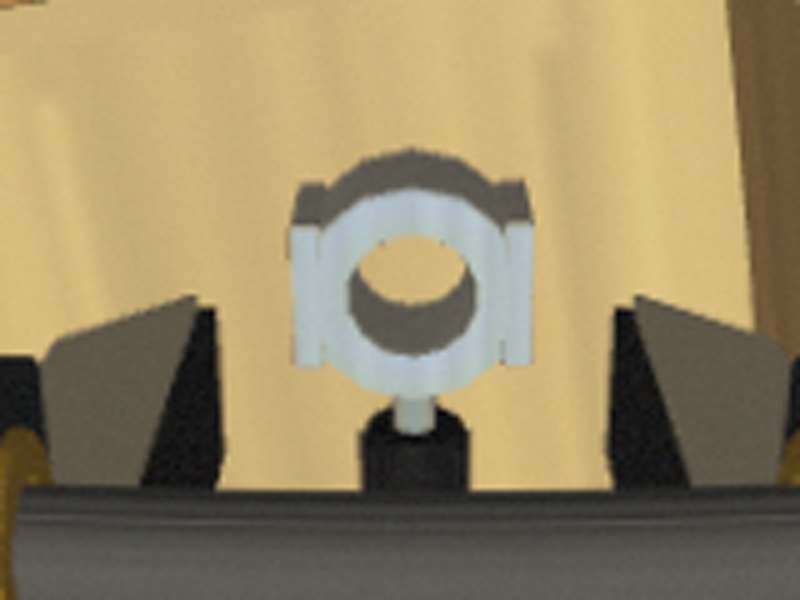

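The collar is square between the fingers (bore column 413, finger midpoint 416), with the screw straight towards the wrist. Descend, grip and lift.

>>> step_arm(commands=[[0.5,-0.2,0,-1,0,0,0],[0.5,-0.2,0,-2,0,0,0],[0.5,-0.2,0,-2.8,0,0,0],[0.5,-0.2,0,-3,0,0,0],[0.5,-0.2,0,-3,0,0,0]])

```text
time: 11.72
tool_pos: [0.5325, -0.1224, 0.0883]
tool_rot: [3.141, -0.001, 2.933]
contact_force: [0.5, 0.6, -0.4]
opening: 0.0457
grip_force: 0.0
```

>>> step_arm(commands=[[0.2,0,0,0,0,0,0],[0.2,0,0,0,0,0,0],[0.2,0,0,0,0,0,0],[0.2,0,0,0,0,0,0],[0.2,0,0,0,0,0,0]], grip_force=20)

```text
time: 12.13
tool_pos: [0.533, -0.1227, 0.0892]
tool_rot: [-3.142, 0.001, 2.933]
contact_force: [0.2, 0.5, 2.7]
opening: 0.0308
grip_force: 20.0
```

```bash
python3 - <<'E'
from h import *
o=observe();print(o["tool_pos"],o["tool_rot"],o["opening"],o["contact_force"])
E
```

```text
[ 0.53303166 -0.1226694   0.0891763 ] [-3.14156959e+00  9.94583560e-04  2.93261249e+00] 0.03078049968830891 [0.16986277 0.47053693 2.66662615]
```

>>> step_arm(commands=[[0.2,0,0,1.5,0,0,0],[0.2,0,0,4,0,0,0],[0.2,0,0,7,0,0,0],[0.2,0,0,10,0,0,0],[0.2,0,0,12,0,0,0]])

```text
time: 12.55
tool_pos: [0.5333, -0.1228, 0.2117]
tool_rot: [-3.141, 0.003, 2.933]
contact_force: [1.1, -0.2, -0.9]
opening: 0.0307
grip_force: 20.0
```

>>> step_arm(commands=[[0.2,0,2,0,0,0,0.04],[0.2,0,5,0,0,0,0.1],[0.2,0,8.5,0,0,0,0.16],[0.2,0,12,0,0,0,0.22],[0.2,0,15.5,0,0,0,0.28]])

```text
time: 12.97
tool_pos: [0.5324, 0.0337, 0.2088]
tool_rot: [3.142, 0.0, -3.068]
contact_force: [0.7, 1.1, -0.0]
opening: 0.0308
grip_force: 20.0
```

>>> step_arm(commands=[[0.2,0,3.5,0,0,0,0.04],[0.2,0,7,0,0,0,0.08],[0.2,0.1,10.5,0,0,0,0.12],[0.2,0.1,13,-1,0,0,0.138],[0.2,0.1,14.6,-1.5,0,0,0.138]])

```text
time: 13.38
tool_pos: [0.5331, 0.1812, 0.1932]
tool_rot: [3.141, -0.0, -2.929]
contact_force: [0.1, -0.4, -0.1]
opening: 0.0309
grip_force: 20.0
```

>>> step_arm(commands=[[0.2,0,0,0,0,0,0],[0.2,0,0,0,0,0,0],[0.2,0,0,0,0,0,0]])

```text
time: 13.63
tool_pos: [0.5338, 0.1777, 0.1939]
tool_rot: [-3.141, 0.0, -2.933]
contact_force: [1.2, 0.3, -0.2]
opening: 0.0305
grip_force: 20.0
```

```bash
python3 - <<'E'
from h import *
import pickle
for i in range(2):
  m=camera_model("wrist");w=read_camera("wrist");o=observe();print(o["tool_pos"],o["tool_rot"],o["opening"])
np.save("w8.npy",w);pickle.dump(m,open("w8.pkl","wb"))
print("stem",proj("wrist",[.585,.190,.15],m),"tcp-collar",proj("wrist",o["tool_pos"]+[0,0,.0138],m))
mask=(w.min(2)>150).astype(np.uint8)
n,l,s,c=cv2.connectedComponentsWithStats(mask)
for i in range(1,n):
    if s[i,4]>15:print(s[i],c[i].round(1))
E
```

```text
[0.5339872  0.17739109 0.19410179] [-3.14127459e+00  4.25522964e-04 -2.93352039e+00] 0.030813498838004345
[0.534055   0.17728176 0.19416802] [-3.14140110e+00  6.01354164e-04 -2.93399120e+00] 0.030977500922553698
stem (np.float64(254.88672890494516), np.float64(279.204719465564)) tcp-collar (np.float64(252.35734539717782), np.float64(255.51381962153144))
[ 0 52  9 22 86] [ 2.6 58.1]
[423  88  20  71 410] [434.5 125.8]
[ 224  229   58   39 1284] [252.5 248.7]
[292 229  20   9  79] [301.9 232.2]
[215 312  41   5  88] [234.8 313.4]
[ 52 354 119  30 789] [104.6 370.6]
```

>>> step_arm(commands=[[0.2,2,0.5,0,0,0,0],[0.2,5,1.1,0,0,0,0],[0.2,8,1.8,0,0,0,0],[0.2,9.3,2.1,0,0,0,0],[0.2,9.8,2.2,0,0,0,0]])

```text
time: 14.15
tool_pos: [0.6337, 0.1993, 0.1934]
tool_rot: [-3.142, 0.001, -2.934]
contact_force: [-0.2, -0.7, -1.8]
opening: 0.0308
grip_force: 20.0
```

>>> step_arm(commands=[[0.2,0,0,0,0,0,0],[0.2,0,0,0,0,0,0],[0.2,0,0,0,0,0,0]])

```text
time: 14.4
tool_pos: [0.6309, 0.1999, 0.194]
tool_rot: [3.142, -0.001, -2.933]
contact_force: [0.6, 0.4, -0.4]
opening: 0.0307
grip_force: 20.0
```

```bash
python3 - <<'E'
from h import *
import pickle
for i in range(2):
  m=camera_model("wrist");w=read_camera("wrist");o=observe();print(o["tool_pos"],o["tool_rot"],o["opening"])
np.save("w9.npy",w);pickle.dump(m,open("w9.pkl","wb"))
tp=o["tool_pos"]
print("stem",proj("wrist",[.585,.190,.15],m),"tcp-collar",proj("wrist",tp+[0,0,.0138],m))
mask=(w.min(2)>150).astype(np.uint8)
n,l,s,c=cv2.connectedComponentsWithStats(mask)
for i in range(1,n):
    if s[i,4]>15:print(s[i],c[i].round(1))
# collar bore: hole in the bright collar component; text maps
g=w.mean(2).astype(int)
print("collar");[print(r,' '.join('%3d'%x for x in g[r,222:284:2])) for r in range(226,272,2)]
print("stem")
u,v=map(int,proj("wrist",[.585,.190,.15],m))
[print(r,' '.join('%3d'%x for x in g[r,u-16:u+18])) for r in range(v-16,v+16)];print(u-16)
E
```

```text
[0.63090543 0.20006031 0.19418905] [ 3.14149178e+00 -2.00962855e-04 -2.93275846e+00] 0.030566722300994158
[0.6310147  0.20020955 0.19427476] [ 3.14150350e+00  9.86995788e-05 -2.93259973e+00] 0.030992550045800923
stem (np.float64(252.1206751575129), np.float64(153.11869628013972)) tcp-collar (np.float64(252.83353312680157), np.float64(255.6607861276114))
[178   5   6   3  16] [180.5   5.9]
[260  13   7   7  22] [262.9  16.8]
[345  14   6   5  17] [347.6  16.1]
[  0  17  12  48 206] [ 3.8 36.7]
[388  17   7   8  21] [390.8  20.2]
[420  17  26  69 435] [434.7  52. ]
[342  34   9   7  28] [345.6  37.9]
[413  60   5   7  17] [415.2  63.7]
[244 144  16  13 169] [251.9 150.7]
[284 145  28  28 178] [292.9 153.5]
[ 224  229   58   39 1306] [252.6 248.6]
[421 282  17  29  80] [428.  296.2]
[ 91 284   6  29  44] [ 93.6 297.7]
[ 99 290  11  24  54] [105.2 304.3]
[214 294  59  24 815] [242.  308.3]
[ 52 354 119  30 907] [105.9 370.5]
collar
226 126 128 120 114 112 113 120 121 117 117 117 114 116 116 116 114 114 112 113 109 110 111 111 108 108 118 111 110 112 120 115
228 126 126 120 111 111 109 12
[... 6574 characters left out ...]
 100 100  98  99 100  98 100 101 100  40  36  37  40  46  51  56  58  50  44  37  35  36  29  62  97  97  98  98  98  98  98  97  99  97
165 101 101 100  99 101  99  99  99  98  47  34  38  42  47  51  54  58  48  46  41  36  35  35  60  98  98  98  98 100  98  97  97  97  98
166  99 101  98 101  99 100  98 101 101  55  35  36  38  43  52  51  52  46  44  42  35  34  29  62  98 100  98  99 100  99 100  97 101  99
167 101  98 100  98 100 100 100  99  97  59  34  34  40  40  48  54  56  47  46  43  36  32  26  70  97  96  97  98 101  97  98  97  97  97
168  99  99  99 101  97  99  99  99 101  87  66  56  48  51  51  47  46  44  50  44  54  51  77  90  98  99  96  97  97  96  98 100  97  95
236
```

```bash
python3 - <<'E'
from h import *
import pickle
m=pickle.load(open("w9.pkl","rb"));tp=np.array([.6310,.2001,.1942])
st=onz("wrist",251.8,152.1,.149,m);b=onz("wrist",252.4,253.3,tp[2]+.0138,m)
print(st,b,b-tp,tp+st-b)
x=np.array([np.cos(-2.9326),np.sin(-2.9326),0]);print("bore rel tcp along tool x,y",(b-tp)@x,(b-tp)@[x[1],-x[0],0],"stem minus bore",(st-b)@x,(st-b)@[x[1],-x[0],0])
# bore width
print(np.linalg.norm(onz("wrist",237.5,253.3,.208,m)-onz("wrist",267,253.3,.208,m)),np.linalg.norm(onz("wrist",243,152,.149,m)-onz("wrist",260.3,152,.149,m)))
E
```

```text
[0.58449487 0.18966677 0.149     ] [0.62967568 0.19968535 0.208     ] [-0.00132432 -0.00041465  0.0138    ] [0.58581919 0.19008141 0.1352    ]
bore rel tcp along tool x,y 0.0013815311322071073 -0.00013086276343448813 stem minus bore 0.046276293836689714 -0.00042671627916207323
0.016001898352419386 0.01186886601406809
```

>>> step_arm(commands=[[0.2,-2,-0.46,0,0,0,0],[0.2,-3.8,-0.87,0,0,0,0],[0.2,-4.58,-1.05,0,0,0,0],[0.2,-4.58,-1.05,-1,0,0,0],[0.2,-4.58,-1.05,-2.2,0,0,0]])

```text
time: 14.92
tool_pos: [0.5862, 0.1901, 0.1728]
tool_rot: [3.142, 0.003, -2.932]
contact_force: [1.1, -0.8, -0.6]
opening: 0.0311
grip_force: 20.0
```

>>> step_arm(commands=[[0.2,0,0,0,0,0,0],[0.2,0,0,0,0,0,0],[0.2,0,0,0,0,0,0],[0.2,0,0,0,0,0,0]])

```text
time: 15.25
tool_pos: [0.5864, 0.19, 0.1722]
tool_rot: [3.142, 0.001, -2.932]
contact_force: [0.0, 0.2, -0.1]
opening: 0.0311
grip_force: 20.0
```

```bash
python3 - <<'E'
from h import *
o=observe();print(o["tool_pos"],o["tool_rot"],o["contact_force"])
w=read_camera("wrist");g=w.mean(2).astype(int)
[print(r,' '.join('%3d'%x for x in g[r,230:276:2])) for r in range(236,270,2)]
E
```

```text
[0.58644516 0.19002175 0.17215808] [ 3.14155220e+00  9.81147619e-04 -2.93249944e+00] [ 0.03328787  0.22151066 -0.14331047]
236 108 120 161 221 227 231 231 230 227 228 226 226 228 231 232 229 225 229 232 231 209 124 108
238 213 184 226 226 228 230 230 228 226 227 225 223 225 230 231 228 224 227 231 231 227 220 139
240 220 227 228 226 228 230 229 226 225 209 180 136 155 208 229 227 225 226 230 231 226 224 203
242 220 227 226 225 226 228 228 187 121 120 119 122 119 123 123 122 224 227 230 230 226 225 224
244 223 227 226 225 225 226 131 119 119 121 122 124 124 122 124 121 123 202 229 230 225 224 225
246 226 227 226 224 225 143 114 115 115 117 117 120 119 120 121 121 123 122 226 229 224 225 227
248 227 226 225 223 218 107 119 117 114 112 114 115 115 116 114 118 121 111 130 228 224 225 226
250 227 225 225 223 139 105 107 115 121 122 121 120 120 115 115 118 111 114 115 223 224 225 225
252 227 227 224 222 134 109 106 107 108 115 121 118 120 117 111 113 115 115 119 207 224 225 227
254 227 227 225 223 136 109 107 108 110 108 110 109 108 111 114 113 115 115 119 220 225 224 226
256 227 227 225 223 141 107 107 108 107 109 108 109 111 113 114 114 114 118 122 220 224 225 225
258 228 227 225 224 192 112 107 106 107 107 110 111 113 112 114 114 117 121 148 229 225 225 226
260 227 226 225 225 225 160 109 109 110 111 112 114 114 114 115 115 120 121 220 230 224 226 227
262 227 226 225 224 226 223 144 116 113 112 112 113 113 115 117 121 128 188 229 229 224 225 225
264 227 221 224 224 226 228 227 172 122 114 112 116 114 114 126 141 219 228 231 229 223 223 221
266 228 221 225 224 226 229 230 228 216 197 147 137 141 174 204 229 226 228 230 228 223 225 220
268  93  89  93  93  93  95  98  94  97  98  98  98  97  99  98  96  95  94  97  95  93  89  87
```

>>> step_arm(commands=[[0.2,-0.12,-0.04,-0.4,0,0,0],[0.2,-0.12,-0.04,-0.8,0,0,0],[0.2,-0.12,-0.04,-1.1,0,0,0],[0.2,-0.12,-0.04,-1.3,0,0,0],[0.2,-0.12,-0.04,-1.4,0,0,0]])

```text
time: 15.72
tool_pos: [0.5845, 0.1895, 0.1571]
tool_rot: [3.141, -0.001, -2.932]
contact_force: [1.1, -0.1, 0.1]
opening: 0.0307
grip_force: 20.0
```

>>> step_arm(commands=[[0.2,0,0,-0.15,0,0,0],[0.2,0,0,-0.3,0,0,0],[0.2,0,0,-0.45,0,0,0],[0.2,0,0,-0.6,0,0,0],[0.2,0,0,-0.7,0,0,0]])

```text
time: 16.13
tool_pos: [0.5847, 0.1895, 0.1506]
tool_rot: [3.141, -0.0, -2.933]
contact_force: [0.1, -0.3, -0.7]
opening: 0.0302
grip_force: 20.0
```

>>> step_arm(commands=[[0.2,0,0,-0.3,0,0,0],[0.2,0,0,-0.6,0,0,0],[0.2,0,0,-0.9,0,0,0],[0.2,0,0,-1.2,0,0,0],[0.2,0,0,-1.4,0,0,0]])

```text
time: 16.55
tool_pos: [0.5845, 0.1895, 0.1362]
tool_rot: [3.142, -0.001, -2.933]
contact_force: [-0.3, -0.4, -0.3]
opening: 0.0309
grip_force: 20.0
```

>>> step_arm(commands=[[0.2,0,0,-0.3,0,0,0],[0.2,0,0,-0.6,0,0,0],[0.2,0,0,-0.8,0,0,0],[0.2,0,0,-1.0,0,0,0],[0.2,0,0,-1.1,0,0,0]])

```text
time: 16.97
tool_pos: [0.5846, 0.1895, 0.1254]
tool_rot: [3.142, -0.0, -2.932]
contact_force: [-0.5, 0.3, -0.3]
opening: 0.031
grip_force: 20.0
```

>>> step_arm(commands=[[0.2,0,0,0,0,0,0],[0.2,0,0,0,0,0,0],[0.2,0,0,0,0,0,0],[0.2,0,0,0,0,0,0]])

```text
time: 17.3
tool_pos: [0.5848, 0.1896, 0.1259]
tool_rot: [3.141, 0.0, -2.932]
contact_force: [0.3, -0.0, -0.6]
opening: 0.031
grip_force: 20.0
```

```bash
python3 - <<'E'
from h import *
for i in range(2):
  o=observe();w=read_camera("wrist");print(o["tool_pos"],o["tool_rot"],o["contact_force"],o["opening"])
g=w.mean(2).astype(int)
[print(r,' '.join('%3d'%x for x in g[r,226:282:2])) for r in range(190,272,3)]
E
```

```text
[0.584828   0.18957432 0.12593129] [ 3.14149701e+00  4.01469588e-04 -2.93249848e+00] [ 3.16251456e-01 -2.45622850e-04 -5.89742414e-01] 0.03104015278253803
[0.58479692 0.18955946 0.12590147] [ 3.14152943e+00  3.18853805e-04 -2.93251139e+00] [-0.47405051  0.43214484 -0.20624866] 0.030661268141382626
190 100  99  97 100  98 100  73  48  97  98 100 101 100  99  96  96  99  99 100  77  48  97  99 101  97  98  97  97
193  98  96  98  99  97  99  57  96  99 101 100 103  97  94  98 100 100 100  99  96  76  95  96  98  95  97  96  95
196  98  97  98  96  97  99  95  96  99 100 101  98  98  94  95  93  94  98  99 100 100  71  97  98  97  99  98  97
199  98 100 100  98  99  98  95  99  99 100 101  97  95  92  96  94  93  98 101  99  99  86  97  97 100  99  96  98
202  95  98  97  95  95  93  98  99  99  97 101 100  95  93  96  93  94  97 100  98  99  88  94  94  95  95  96  94
205 102  99  99 101 101  99  92  98  96  94  99  99  94  94  95  95  92  93  97  98  99  94  99 101 102 100 100 100
208  97  99  98  97  99  98  97  95  93  98 100  98  97  94  94  93  93  94  98  98  89  98  96  97  99  
[... 1746 characters left out ...]
 206
256 225 227 228 227 225 224 143 107 110 139 161 193 203 203 204 200 189 166 129  96 121 221 225 226 226 226 228 196
259 224 228 228 227 226 224 218 128 138 174 204 201 202 199 197 198 205 208 172 119 179 230 225 225 227 226 229 187
262 224 226 227 226 228 225 226 174 171 204 200 201 199 198 201 205 208 206 199 136 231 231 225 226 226 227 229 176
265 223 227 228 222 225 224 226 228 142 173 178 187 190 201 207 208 205 201 200 167 232 230 225 225 221 226 229 165
268  87  92  92  92  94  94  95  97  99  68  72  72  78  82  82  83  86  90  75  96  99  96  92  90  88  91  92  69
271  74  77  75  77  74  76  75  76  72  77  75  75  76  73  74  72  75  75  73  72  75  73  75  74  74  74  76  77
```

>>> step_arm(commands=[[0.2,0,0,-0.07,0,0,0],[0.2,0,0,-0.07,0,0,0],[0.2,0,0,-0.07,0,0,0],[0.2,0,0,-0.07,0,0,0],[0.2,0,0,-0.07,0,0,0]])

```text
time: 17.82
tool_pos: [0.5847, 0.1895, 0.1251]
tool_rot: [3.141, 0.0, -2.933]
contact_force: [0.2, 0.4, -0.2]
opening: 0.0309
grip_force: 20.0
```

>>> step_arm(commands=[[0.2,0,0,0,0,0,0],[0.2,0,0,0,0,0,0],[0.2,0,0,0,0,0,0],[0.2,0,0,0,0,0,0],[0.2,0,0,0,0,0,0]])

```text
time: 18.23
tool_pos: [0.5847, 0.1895, 0.125]
tool_rot: [3.141, 0.0, -2.932]
contact_force: [0.2, -0.5, -0.1]
opening: 0.0308
grip_force: 20.0
```

```bash
python3 - <<'E'
from h import *
t=read_camera("top").astype(int);a=np.load("t2.npy").astype(int);z=np.load("t0.npy").astype(int)
s=read_camera("scene").astype(int);b=np.load("s2.npy").astype(int)
f=lambda p,q,r0,r1,c0,c1:int((abs(p-q)[r0:r1,c0:c1].max(2)>40).sum())
print("drawer front/handle scene",f(s,b,170,200,130,195),"spools scene",f(s,b,255,285,110,205),"flask",f(s,b,200,275,375,430),"jar",f(s,b,222,248,322,342),"stacker",f(s,b,168,196,238,258),"chest top",f(t,z,60,138,300,390),"scissors",f(s,b,172,205,335,375),"bobbin",f(s,b,284,308,285,337))
o=observe();print(o["tool_pos"],o["tool_rot"],o["contact_force"],o["opening"],abs(o["qvel"]).max())
E
```

```text
drawer front/handle scene 0 spools scene 0 flask 0 jar 0 stacker 0 chest top 0 scissors 428 bobbin 0
[0.5847053  0.18954536 0.12502624] [ 3.14149188e+00 -2.53510550e-05 -2.93247699e+00] [ 0.3504427   0.04291147 -0.53467629] 0.030838923818630227 0.0014000661303193963
```

The scissors region differs only because the arm now blocks the scene camera's view of it; nothing went near them. Handing in.

```bash
python3 -c "
from cell import *
print(hand_in())"
```

```text
the job is handed in; nothing more can be done
None
```

I pulled the top drawer out to its stop, turned the stem's flat to line up with the clamp screw, and the gripper is still holding the collar level over the middle of the flat. The job was handed in at about 18 s. The bystanders I could check hadn't moved; the arm hid the scissors from the camera, so I couldn't check those.

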